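# Draw the inside bolt of the glaze locker with the hooked rod

### The arm

A 6-joint arm with a two-finger parallel gripper is mounted at the origin on the work surface; the furniture and walls round the work are solid. World frame = base frame: x ahead of the robot, y to its left, z up, the work surface at z = 0. Lengths are in m, angles in degrees, forces in N, time in s.
With the tool pointing down it reaches from about 0.275 to 0.725 m from the base axis. Payload 15.9 kg.
Tool frame: the origin (TCP) lies at the very end of the fingers, on their centre line; the grasp point (between the pads) lies 19 mm behind it; z points along the fingers, y is the line along which they close (so a half turn about z gives the same grasp; the last joint's range is limited). The gripper opens to 85 mm and grips with 20 to 120 N. Pads are 22 mm wide; open, the fingers measure 114 mm over their backs; the gripper's body (76 mm by 85 mm) begins 54 mm behind the grasp point. The pads swing forward as they close: fully open they stand 13 mm farther back than shut.
Start: joints at [72.536, 12.198, -1.971, 75.831, 0, 90], TCP at [0.15, 0.477, 0.209] pointing down, gripper open.
Joint ranges: [-170.91, 170.91], [-42.67, 98.43], [-65.05, 77.54], [-120.47, 116.71], [-90, 82.35], [-180, 180]. Speed limits (degrees/s): [108.29, 108.29, 136.94, 147.25, 180, 180].

### API

Orientations are given as a 3x3 rotation matrix whose columns are the frame's x, y, z axes.
In Python, from station import get_obs, read_camera, camera_info, hand_in gives the robot as it stands. The module is installed in compiled form; this text tells all that it offers.
- The arm moves only by the tool move_arm, never from a script. Its argument "increments" is a list of rows, each an object of numbers: "dx", "dy", "dz": the shift along the tool's x, y, z in mm; "spin": the turn about the tool's z in rad; "hand": the closure, from -1 (fully open) to 1 (shut). In form: [{"dx": .., "dy": .., "dz": .., "spin": .., "hand": ..}, ...]. A call has 1 to 5 rows; each row shifts and turns the commanded pose from where the row before left it, along the tool's axes as they then stand; what a row does not reach is not made up. A row lasts 1/10 s, in which the tool goes at most 50 mm and 8.59 degrees, less where a joint would pass 70% of its speed; a pose out of reach is approached as far as the arm can. A call with a gripper value outside its range is refused whole. The fingers move at their own pace and stop on an object; the grip force is fixed at half the most. Time passes only in rows, so rows that do not move let the fingers close. It gives the time, the measured TCP pose, the force, the opening and the grip force at its end, in the units of the state.
- get_obs(): the state, without advancing time (a new reading comes with each control period).
- read_camera(name): name is "scene" or "side" or "wrist"; returns (picture, depth): 480x640x3 uint8, red, green, blue; 480x640 float32, m along the optical axis (not along the pixel's ray), 0 where there is no reading.
- camera_info(name): a dict with "fov_y" (degrees; the focal length in pixels is half the picture's height over the tangent of half this angle, whatever the lens; pixels are square), "cx", "cy" (the principal point, pixels), "k1" (the pictures are not rectified: a ray, as slopes to the right and down, at radius r is drawn at 1 + k1 r^2 times it, then the intrinsics apply), "origin" and "rotation" of the camera in the world; the wrist camera has in their place "tool_from_camera" (4x4, takes a point from camera to tool coordinates, whose origin is the TCP and whose axes are the flange's). Camera axes: x right, y up, looking along -z (the intrinsics and any distortion apply to the point x, -y, -z); pixel columns grow to the right and rows downward; lengths in m; the calibration is good to about 2 mm. A picture is of the moment at which its call begins: read the wrist's pose just before it. camera_info takes no time and is no camera call.
- hand_in(): hands the job in; it is judged then, once.
The state is a dict: "time": time; "q": joint angles; "joint_vel": joint speeds; "joint_efforts": joint torques, N m; "eef_pos": TCP position; "tcp_rot": TCP orientation; "ft_force": force on the tool from outside, world axes, zero at the start; "ft_torque": the same for the moment, N m; "opening": finger opening in m; "grasp_force": force on a finger pad.
Only numpy, scipy, OpenCV 4.12 (cv2) and the standard library are available. Lean on these libraries where they do the work, as an engineer would, in place of code of your own. Each camera call takes 0.05 s, during which the arm holds its last target. There are 200 camera calls.

### The job

The wire-topped glaze locker on the right is bolted from inside, deeper than a hand can get. Take the hooked rod by its wooden handle, reach in through the open front, drop the hook behind the upright bail of the bolt and draw the bolt all the way towards the open front; do not touch the bolt with the gripper or arm. Then bring the rod out and set it down gently, standing on its feet and hook on the table in front of the locker.

Things in the scene. Friction and masses are not known exactly. Their poses are not given: they have to be found in the camera images.
- rod_handle (a point): Centre of the hooked rod's wooden handle, 16 wide (x), 110 long (y), 24 mm tall, 50 mm above the table as the rod stands; y points away from the hook, z up. A steel rod, 8 mm thick, runs level to -y and turns straight down at 220 mm. At +65 mm y two wire legs spread 32 mm to each side, down to the table. 140 g, balances about 25 mm hookward. The other tools have no such hook.
- hook_tip (a point): Lower end of the rod's down-turned hook (8 mm thick), 220 mm to -y of the handle centre and 50 mm below it; same axes as the handle. The rod stands on this end and its two wire legs, and stands again when set down level.
- bail_top (a point): Top centre of the bolt's upright steel bail, 51 wide (x), 7 thick (y), 66 mm above the table and 32 mm above the bolt bar's top; moves with the bolt. Axes of the fixed plywood locker: +y out of its open front, z up. Bolt shut, the front is 120 mm to +y; behind the bail (-y) 62 mm are free above the bar, then a guide 40 mm high.
- bolt (a joint): Slide of the bolt (m): 0 shut, 0.05 drawn to its stop towards the open front (+y); starts at 0 to 0.008, needs about 2 N, stays where left. Locker 220 x 220 x 190 mm high; opening 200 mm wide, centred on the bail, clear up to 173 mm above the table, wire lid above. Things inside are up to 74 mm high, 25 mm or more to each side of the bolt's centre line.

How it is judged:
By the outcome, as a careful person would: the job done as asked, in the order asked, and still so for the second after the job is handed in, with the robot touching nothing.
It also fails if it takes over 48 s, if anything falls off the work surface, if the arm or the gripper's body presses on something with over 40 N, if the wrist force passes 120 N, or if a joint passes its speed limit or range.

## Working session

There is one attempt and no reset: what is moved stays moved. The work goes in short steps, Python scripts to look and compute and a tool call to move; the robot and the scene stay as the last step left them, time stands still between calls to the robot, and variables do not carry over. Pictures are saved under pics/ and viewed, at most 10 in all, crops included, and the job is handed in when it is done.

Besides the shell and the picture viewer there is one more tool, called after "Emit:" in YAML: its name, and indented under it one key for each argument. move_arm: Moves the arm, as the interface text tells. Its arguments: {"type":"object","properties":{"increments":{"type":"array","items":{"type":"object","properties":{"dx":{"type":"number"},"dy":{"type":"number"},"dz":{"type":"number"},"spin":{"type":"number"},"hand":{"type":"number"}}}}},"required":["increments"]}

```bash
mkdir -p pics
cat > h.py <<'E'
import numpy as np,cv2
from station import *
def cloud(name,depth,obs=None):
    i=camera_info(name);f=240/np.tan(np.radians(i["fov_y"]/2))
    v,u=np.mgrid[0:480,0:640]
    K=np.array([[f,0,i["cx"]],[0,f,i["cy"]],[0,0,1.]])
    p=cv2.undistortPoints(np.stack([u,v],-1).reshape(-1,1,2).astype(float),K,np.array([i["k1"],0,0,0.])).reshape(480,640,2)
    c=np.stack([p[...,0],-p[...,1],-np.ones((480,640))],-1)
    if name=="wrist":
        T=np.array(i["tool_from_camera"]);R=np.array(obs["tcp_rot"]);o=np.array(obs["eef_pos"])
        Rw=R@T[:3,:3];ow=o+R@T[:3,3]
    else: Rw=np.array(i["rotation"]);ow=np.array(i["origin"])
    d=c@Rw.T
    return ow,d,ow+d*depth[...,None]
E
python3 - <<'E'
from h import *
o=get_obs();print(o["eef_pos"],o["tcp_rot"],o["opening"],o["time"])
for n in("scene","side","wrist"):
    p,d=read_camera(n);cv2.imwrite(f"pics/{n}0.png",p[...,::-1]);np.save(n+"0.npy",d)
    i=camera_info(n);print(n,i)
E
```

```text
[0.14992994 0.47660492 0.20889284] [[-9.53910790e-01  3.00090117e-01 -3.56789205e-04]
 [ 3.00090329e-01  9.53910151e-01 -1.10403011e-03]
 [ 9.03631954e-06 -1.16021522e-03 -9.99999327e-01]] 0.08552044983973787 0.0
scene {'fov_y': 44.791829722931546, 'cx': 321.83626252106063, 'cy': 232.13496515184767, 'k1': -0.16699911890142452, 'origin': array([0.84920593, 0.29604548, 0.90699946]), 'rotation': array([[-0.63177444, -0.65883529,  0.40840803],
       [ 0.77514148, -0.53974659,  0.32837374],
       [ 0.00409263,  0.52403213,  0.85168866]])}
side {'fov_y': 49.4932821473102, 'cx': 318.8159408414048, 'cy': 243.0286847434963, 'k1': -0.15107352510828362, 'origin': array([0.47403217, 0.84283919, 0.52202958]), 'rotation': array([[-0.99908048, -0.03388405,  0.02626916],
       [ 0.03884506, -0.45607205,  0.88909468],
       [-0.0181455 ,  0.88929756,  0.45696891]])}
wrist {'fov_y': 58.80539702587965, 'cx': 321.13590094284126, 'cy': 237.3509672751717, 'k1': -0.08634973838088178, 'tool_from_camera': array([[ 9.59848716e-04,  9.51410323e-01,  3.07924464e-01,
         8.00607793e-02],
       [ 9.99999539e-01, -9.04873695e-04, -3.21319384e-04,
        -5.38655263e-04],
       [-2.70738314e-05,  3.07924631e-01, -9.51410753e-01,
        -1.63708991e-01],
       [ 0.00000000e+00,  0.00000000e+00,  0.00000000e+00,
         1.00000000e+00]])}
```

View pics/scene0.png

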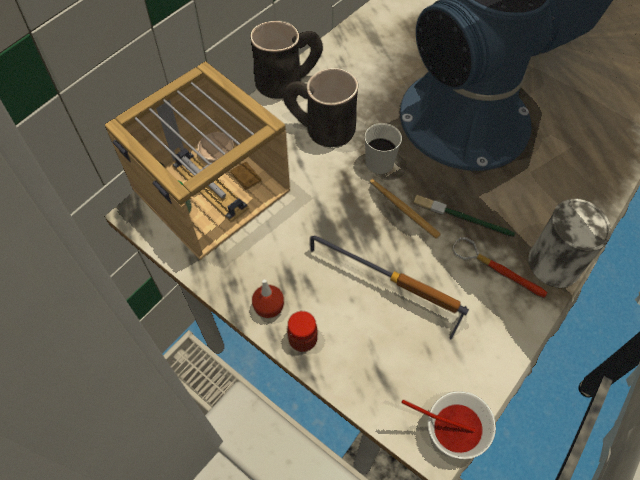

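View pics/side0.png

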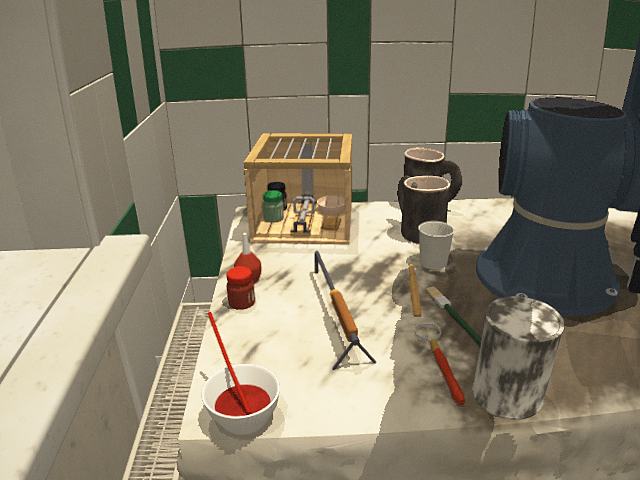

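The scene view shows the rod with its handle at about (428,292) and its hook at (312,243). In the side view the handle is at (343,314), the hook at (318,258) and the open locker front at (298,200), with the grey bolt inside at about (303,205).

Run:
```python
from h import *
cs=[]
for n in("scene","side"):
    p=cv2.imread(f"pics/{n}0.png");d=np.load(n+"0.npy");ow,dr,P=cloud(n,d)
    h=cv2.cvtColor(p,cv2.COLOR_BGR2HSV)
    m=((h[...,0]>4)&(h[...,0]<17)&(h[...,1]>150)&(h[...,2]>60)&(P[...,2]>.03)&(P[...,2]<.09)&(d>0)).astype(np.uint8)
    k,l,s,c=cv2.connectedComponentsWithStats(m)
    for j in range(1,k):
        if s[j,4]>150:
            q=P[l==j];print(n,c[j],s[j,4],q.mean(0),q.min(0),q.max(0))
    # dark thin things in rod area
    box=(slice(235,320),slice(300,475)) if n=="scene" else (slice(245,372),slice(305,385))
    q=P[box].reshape(-1,3);q=q[(q[:,2]>.035)&(q[:,2]<.08)&(q[:,0]>.2)]
    a,_,_,_=cv2.fitLine(q.astype(np.float32),cv2.DIST_HUBER,0,.01,.01).reshape(2,3)[0].tolist()+[0]
    L=cv2.fitLine(q.astype(np.float32),cv2.DIST_HUBER,0,.01,.01).ravel();print(n,"line",L,len(q))
    t=(q-L[3:])@L[:3];print("ends",L[3:]+L[:3]*t.min(),L[3:]+L[:3]*t.max())
    for uv in ([(312,250),(312,240),(205,253),(290,185),(283,125),(184,200),(236,208),(170,110)] if n=="scene" else [(318,254),(318,270),(249,240),(349,240),(247,165),(351,163),(303,199),(298,213)]):
        print(n,uv,P[uv[1],uv[0]].round(4))
p=cv2.imread("pics/side0.png");a=cv2.resize(p[130:255,235:365],None,fx=4,fy=4,interpolation=2)
cv2.imwrite("pics/crop1.png",a)
```

```text
scene [429.05619835 291.67438017] 605 [0.42069916 0.17513868 0.05982605] [0.403441   0.1202263  0.04555091] [0.43407765 0.22712222 0.0665382 ]
scene [267.57389635 300.91362764] 521 [ 0.59375299 -0.02125264  0.04596634] [ 0.5648597  -0.05123729  0.03024539] [ 0.61372655 -0.00218702  0.06210881]
scene line [-0.154414    0.98775876  0.02211361  0.4273656   0.13834675  0.05548447] 1600
ends [ 0.4564509  -0.04770669  0.05131916] [0.4109649  0.24325908 0.05783321]
scene (312, 250) [ 0.458  -0.0407  0.0077]
scene (312, 240) [ 0.4576 -0.0405  0.042 ]
scene (205, 253) [ 0.5832 -0.1857  0.0051]
scene (290, 185) [ 0.3686 -0.1703 -0.0036]
scene (283, 125) [ 0.3837 -0.1621  0.1869]
scene (184, 200) [ 0.5907 -0.182   0.1831]
scene (236, 208) [ 0.4824 -0.2028  0.0171]
scene (170, 110) [0.8492 0.296  0.907 ]
side [248.06642066 261.4797048 ] 271 [ 0.58253561 -0.0149566   0.04723395] [ 0.5615329  -0.03563982  0.03032952] [0.61065179 0.0483722  0.06495191]
side [240.74647887 288.24882629] 213 [0.58914421 0.06868884 0.04058885] [0.56852279 0.04138075 0.03004909] [0.61391388 0.0767839  0.05292939]
side [343.64807692 314.14615385] 520 [0.41874998 0.18306064 0.0590211 ] [0.40163973 0.12098044 0.03919684] [0.43341729 0.22859644 0.06374043]
side line [-0.16563746  0.98604953  0.01644898  0.42277876  0.15611966  0.05657067] 952
ends [ 0.4562802  -0.0433164   0.05324374] [0.40780815 0.24524054 0.05805736]
side (318, 254) [ 0.4504 -0.0222  0.0542]
side (318, 270) [ 4.502e-01 -5.550e-02 -1.000e-04]
side (249, 240) [ 0.5997 -0.202  -0.0014]
side (349, 240) [ 0.3762 -0.1883 -0.0029]
side (247, 165) [ 0.5888 -0.1875  0.1794]
side (351, 163) [ 0.3596 -0.3286  0.1293]
side (303, 199) [ 0.4755 -0.2794  0.0616]
side (298, 213) [ 0.4885 -0.2867  0.0233]
```

View pics/crop1.png

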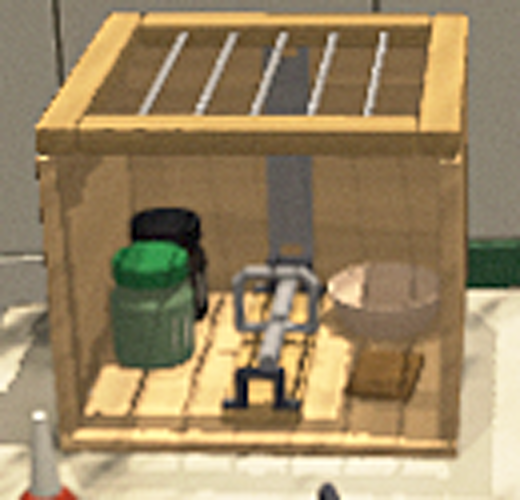

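The crop shows the bail as an octagonal ring with its top edge at crop (277,266), side pixel (304,197). A jar stands on its left and a bowl on its right.

Run:
```python
from h import *
for n in("scene","side"):
    d=np.load(n+"0.npy");ow,dr,P=cloud(n,d)
    q=P.reshape(-1,3);q=q[(q[:,2]>.178)&(q[:,2]<.198)&(q[:,0]>.3)&(q[:,0]<.68)&(q[:,1]<-.1)&(q[:,1]>-.48)]
    print(n,len(q),cv2.minAreaRect((q[:,:2]*1000).astype(np.float32)))
    print(cv2.boxPoints(cv2.minAreaRect((q[:,:2]*1000).astype(np.float32))).round(0).tolist())
    if n=="side":
        for uv in [(304,197),(294,198),(314,198),(304.,196)]:
            r=dr[int(uv[1]),int(uv[0])];print(uv,(ow+r*(.064-ow[2])/r[2]).round(4),P[int(uv[1]),int(uv[0])].round(4))
        b=P[192:215,288:320].reshape(-1,3);b=b[(b[:,2]>.048)&(b[:,2]<.07)&(b[:,1]>-.32)&(b[:,0]>.44)&(b[:,0]<.53)]
        print(len(b),np.median(b,0),b.min(0),b.max(0))
        print(cv2.minAreaRect((b[:,:2]*1000).astype(np.float32)))
```

```text
scene 8217 ((490.7431640625, -302.5506896972656), (285.8482360839844, 379.6455383300781), 89.70841979980469)
[[300.0, -445.0], [680.0, -446.0], [681.0, -161.0], [302.0, -159.0]]
side 3229 ((488.33984375, -301.97344970703125), (378.8913269042969, 292.54888916015625), 0.930601179599762)
[[297.0, -159.0], [301.0, -451.0], [680.0, -445.0], [675.0, -153.0]]
(304, 197) [ 0.4731 -0.2855  0.064 ] [ 0.4731 -0.2841  0.0646]
(294, 198) [ 0.4964 -0.2814  0.064 ] [ 0.4985 -0.387   0.021 ]
(314, 198) [ 0.45   -0.2774  0.064 ] [ 0.4478 -0.3807  0.0218]
(304.0, 196) [ 0.473  -0.2918  0.064 ] [ 0.4729 -0.3567  0.0378]
76 [ 0.47542635 -0.28274335  0.0607643 ] [ 0.45239469 -0.28886552  0.04820811] [ 0.49923149 -0.27556801  0.06522058]
((475.6617736816406, -282.42657470703125), (10.433349609375, 47.136627197265625), 84.96286010742188)
```

Emit:
move_arm:
  increments:
    - {"dx": -50, "dy": 0, "spin": 0.14}
    - {"dx": -50, "dy": 0, "spin": 0.14}
    - {"dx": -50, "dy": 0, "spin": 0.14}
    - {"dx": -50, "dy": -20, "spin": 0.14}
    - {"dx": -30, "dy": -40, "spin": 0.14}

```text
validation failed for argument at $.in...
```

```bash
cat > plan.py <<'E'
from h import *
def plan(goal,adeg,n,start=None):
    o=get_obs();R=np.array(o["tcp_rot"]);a=np.arctan2(R[1,0],R[0,0]);p=np.array(o["eef_pos"]) if start is None else np.array(start)
    da=(np.radians(adeg)-a+np.pi)%(2*np.pi)-np.pi;st=(np.array(goal)-p)/n
    print("now",p.round(4),np.degrees(a).round(2),"total",(st*n).round(4),"spin",-da)
    for i in range(n):
        x=np.array([np.cos(a),np.sin(a)]);y=np.array([x[1],-x[0]])
        print(dict(dx=round(st[:2]@x*1000,1),dy=round(st[:2]@y*1000,1),dz=round(-st[2]*1000,1),spin=round(-da/n,4)));a+=da/n
E
python3 - <<'E'
from plan import *
for n in("scene","side"):
    d=np.load(n+"0.npy");ow,dr,P=cloud(n,d);p=cv2.imread(f"pics/{n}0.png");h=cv2.cvtColor(p,cv2.COLOR_BGR2HSV)
    m=(P[...,2]>.178)&(P[...,2]<.198)&(P[...,1]<-.1)&(P[...,1]>-.42)&(P[...,0]>.35)&(P[...,0]<.62)&(h[...,1]>90)&(h[...,0]>10)&(h[...,0]<28)
    q=P[m];rc=cv2.minAreaRect((q[:,:2]*1000).astype(np.float32));print(n,len(q),rc)
    # front edge: max y per x bin
    e=[(x,q[abs(q[:,0]-x)<.004,1].max()) for x in np.arange(.39,.585,.01) if (abs(q[:,0]-x)<.004).any()]
    e=np.array(e);print(np.degrees(np.arctan(np.polyfit(e[:,0],e[:,1],1)[0])),np.polyval(np.polyfit(e[:,0],e[:,1],1),.475))
plan([.4207,.175,.15],99.8,10)
E
```

```text
scene 5561 ((476.0330505371094, -282.0224609375), (225.483642578125, 222.00274658203125), 83.32844543457031)
-6.9325247521231805 -0.16940010989213067
side 1863 ((474.99163818359375, -279.9486389160156), (225.35728454589844, 218.3168487548828), 83.19000244140625)
-7.148964265576013 -0.16861062971873864
now [0.15   0.4767 0.2091] 162.53 total [ 0.2707 -0.3017 -0.0591] spin 1.094913307747586
{'dx': np.float64(-34.9), 'dy': np.float64(-20.7), 'dz': np.float64(5.9), 'spin': np.float64(0.1095)}
{'dx': np.float64(-36.9), 'dy': np.float64(-16.7), 'dz': np.float64(5.9), 'spin': np.float64(0.1095)}
{'dx': np.float64(-38.5), 'dy': np.float64(-12.6), 'dz': np.float64(5.9), 'spin': np.float64(0.1095)}
{'dx': np.float64(-39.7), 'dy': np.float64(-8.3), 'dz': np.float64(5.9), 'spin': np.float64(0.1095)}
{'dx': np.float64(-40.3), 'dy': np.float64(-3.9), 'dz': np.float64(5.9), 'spin': np.float64(0.1095)}
{'dx': np.float64(-40.5), 'dy': np.float64(0.5), 'dz': np.float64(5.9), 'spin': np.float64(0.1095)}
{'dx': np.float64(-40.2), 'dy': np.float64(4.9), 'dz': np.float64(5.9), 'spin': np.float64(0.1095)}
{'dx': np.float64(-39.5), 'dy': np.float64(9.3), 'dz': np.float64(5.9), 'spin': np.float64(0.1095)}
{'dx': np.float64(-38.2), 'dy': np.float64(13.6), 'dz': np.float64(5.9), 'spin': np.float64(0.1095)}
{'dx': np.float64(-36.5), 'dy': np.float64(17.7), 'dz': np.float64(5.9), 'spin': np.float64(0.1095)}
```

Emit:
move_arm:
  increments:
    - {"dx": -35, "dy": -21, "dz": 5, "spin": 0.11, "hand": -1}
    - {"dx": -37, "dy": -17, "dz": 5, "spin": 0.11, "hand": -1}
    - {"dx": -38, "dy": -13, "dz": 5, "spin": 0.11, "hand": -1}
    - {"dx": -40, "dy": -8, "dz": 5, "spin": 0.11, "hand": -1}
    - {"dx": -40, "dy": -4, "dz": 5, "spin": 0.11, "hand": -1}

```text
time: 0.65
eef_pos: [0.2854, 0.324, 0.1841]
tcp_rot: [[-0.653, 0.757, -0.0], [0.757, 0.653, -0.0], [-0.0, -0.0, -1.0]]
ft_force: [0.7, 1.0, 0.1]
opening: 0.0854
grasp_force: 0.0
```

Emit:
move_arm:
  increments:
    - {"dx": -40, "dy": 0, "dz": 5, "spin": 0.11, "hand": -1}
    - {"dx": -40, "dy": 5, "dz": 5, "spin": 0.11, "hand": -1}
    - {"dx": -40, "dy": 9, "dz": 5, "spin": 0.11, "hand": -1}
    - {"dx": -38, "dy": 14, "dz": 5, "spin": 0.11, "hand": -1}
    - {"dx": -36, "dy": 18, "dz": 5, "spin": 0.11, "hand": -1}

```text
time: 1.15
eef_pos: [0.42, 0.1731, 0.1592]
tcp_rot: [[-0.161, 0.987, 0.0], [0.987, 0.161, 0.0], [0.0, 0.0, -1.0]]
ft_force: [1.1, 1.5, 0.8]
opening: 0.0854
grasp_force: 0.0
```

Run:
```python
from plan import *
o=get_obs();print(o["time"],o["q"],o["eef_pos"])
p,d=read_camera("wrist");cv2.imwrite("pics/w1.png",p[...,::-1]);ow,dr,P=cloud("wrist",d,o)
h=cv2.cvtColor(p,cv2.COLOR_RGB2HSV)
m=(h[...,0]>4)&(h[...,0]<20)&(h[...,1]>140)&(P[...,2]>.045)&(P[...,2]<.075)&(d>0)
k,l,s,c=cv2.connectedComponentsWithStats(m.astype(np.uint8))
j=1+s[1:,4].argmax();q=P[l==j];print(c[j],s[j],cv2.minAreaRect((q[:,:2]*1000).astype(np.float32)),np.percentile(q[:,2],[5,50,95]))
L=cv2.fitLine(q[:,:2].astype(np.float32),cv2.DIST_HUBER,0,.01,.01).ravel();print(L,np.degrees(np.arctan2(L[1],L[0])))
plan([.4207,.175,.04],99.8,5)
```

```text
1.15 [ 2.23996279e+01  7.76524908e+00 -1.46631954e+01  6.75707265e+01
  1.84690711e-03  1.03155835e+02] [0.41999824 0.17311936 0.15917963]
[317.2154438  224.00989283] [ 305  143   25  175 3639] ((417.5224304199219, 166.58714294433594), (15.68028450012207, 120.2313003540039), 9.364302635192871) [0.05685068 0.06064251 0.06197324]
[ 0.16675557 -0.9859983   0.41610456  0.17414795] -80.400764
now [0.4228 0.1696 0.1583] 98.68 total [-0.0021  0.0054 -0.1183] spin -0.019468630189480862
{'dx': np.float64(1.1), 'dy': np.float64(-0.3), 'dz': np.float64(23.7), 'spin': np.float64(-0.0039)}
{'dx': np.float64(1.1), 'dy': np.float64(-0.2), 'dz': np.float64(23.7), 'spin': np.float64(-0.0039)}
{'dx': np.float64(1.1), 'dy': np.float64(-0.2), 'dz': np.float64(23.7), 'spin': np.float64(-0.0039)}
{'dx': np.float64(1.1), 'dy': np.float64(-0.2), 'dz': np.float64(23.7), 'spin': np.float64(-0.0039)}
{'dx': np.float64(1.1), 'dy': np.float64(-0.2), 'dz': np.float64(23.7), 'spin': np.float64(-0.0039)}
```

View pics/w1.png

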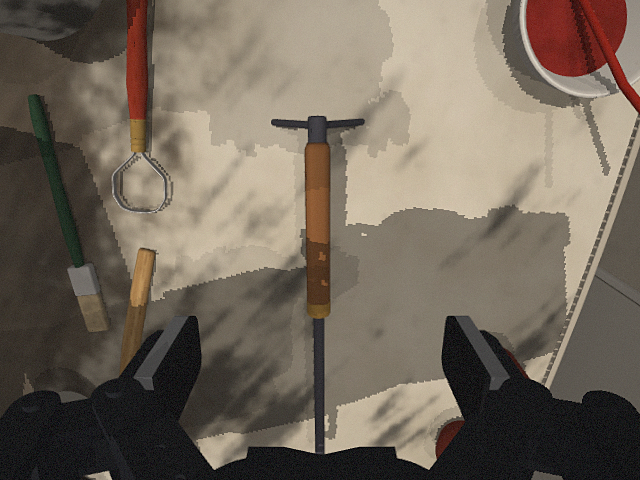

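The wrist view shows the handle at (317,224), running straight along the tool's x, with the legs at (318,123). The grasp is clear, so I'm going down.

Emit:
move_arm:
  increments:
    - {"dx": 2, "dy": -2, "dz": 30, "spin": -0.016, "hand": -1}
    - {"dx": 2, "dy": -2.5, "dz": 35, "spin": 0, "hand": -1}
    - {"dx": 0, "dy": 0, "dz": 32, "spin": 0, "hand": -1}
    - {"dx": 0, "dy": 0, "dz": 20, "spin": 0, "hand": -1}
    - {"dx": 0, "dy": 0, "dz": 10, "spin": 0, "hand": -1}

```text
time: 1.7
eef_pos: [0.4128, 0.1773, 0.0307]
tcp_rot: [[-0.181, 0.983, -0.002], [0.983, 0.181, -0.001], [-0.001, -0.003, -1.0]]
ft_force: [0.6, -0.1, -0.4]
opening: 0.0856
grasp_force: 0.0
```

Emit:
move_arm:
  increments:
    - {"dx": 0, "dy": 0, "dz": 0, "spin": 0, "hand": 1}
    - {"dx": 0, "dy": 0, "dz": 0, "spin": 0, "hand": 1}
    - {"dx": 0, "dy": 0, "dz": 0, "spin": 0, "hand": 1}
    - {"dx": 0, "dy": 0, "dz": 0, "spin": 0, "hand": 1}
    - {"dx": 0, "dy": 0, "dz": 0, "spin": 0, "hand": 1}

```text
time: 2.2
eef_pos: [0.4145, 0.178, 0.033]
tcp_rot: [[-0.181, 0.983, 0.001], [0.983, 0.181, 0.0], [0.0, 0.001, -1.0]]
ft_force: [-0.1, -1.7, 2.5]
opening: 0.0137
grasp_force: 60.8
```

Emit:
move_arm:
  increments:
    - {"dx": 0, "dy": 0, "dz": -10, "spin": 0, "hand": 1}
    - {"dx": 0, "dy": 0, "dz": -25, "spin": 0, "hand": 1}
    - {"dx": 0, "dy": 0, "dz": -30, "spin": 0, "hand": 1}
    - {"dx": 0, "dy": 0, "dz": -20, "spin": 0, "hand": 1}
    - {"dx": 0, "dy": 0, "dz": -10, "spin": 0, "hand": 1}

```text
time: 2.7
eef_pos: [0.4148, 0.1782, 0.1297]
tcp_rot: [[-0.181, 0.983, 0.002], [0.983, 0.181, 0.001], [0.001, 0.003, -1.0]]
ft_force: [-0.0, 0.2, -1.0]
opening: 0.0139
grasp_force: 59.2
```

Run:
```python
from plan import *
plan([.5185,.081,.128],83.2,5)
```

```text
now [0.4148 0.1782 0.1297] 100.43 total [ 0.1037 -0.0972 -0.0017] spin 0.3007192627214401
{'dx': np.float64(-22.9), 'dy': np.float64(16.9), 'dz': np.float64(0.3), 'spin': np.float64(0.0601)}
{'dx': np.float64(-21.8), 'dy': np.float64(18.2), 'dz': np.float64(0.3), 'spin': np.float64(0.0601)}
{'dx': np.float64(-20.7), 'dy': np.float64(19.5), 'dz': np.float64(0.3), 'spin': np.float64(0.0601)}
{'dx': np.float64(-19.5), 'dy': np.float64(20.7), 'dz': np.float64(0.3), 'spin': np.float64(0.0601)}
{'dx': np.float64(-18.2), 'dy': np.float64(21.8), 'dz': np.float64(0.3), 'spin': np.float64(0.0601)}
```

Emit:
move_arm:
  increments:
    - {"dx": -23, "dy": 17, "dz": 0, "spin": 0.06, "hand": 1}
    - {"dx": -22, "dy": 18, "dz": 0, "spin": 0.06, "hand": 1}
    - {"dx": -21, "dy": 19.5, "dz": 0, "spin": 0.06, "hand": 1}
    - {"dx": -19.5, "dy": 21, "dz": 0, "spin": 0.06, "hand": 1}
    - {"dx": -18, "dy": 22, "dz": 0, "spin": 0.06, "hand": 1}

```text
time: 3.2
eef_pos: [0.5187, 0.0792, 0.1272]
tcp_rot: [[0.12, 0.993, -0.001], [0.993, -0.12, -0.0], [-0.0, -0.001, -1.0]]
ft_force: [0.6, 0.5, -0.9]
opening: 0.0138
grasp_force: 59.2
```

```bash
cat > see.py <<'E'
import sys
from plan import *
k=sys.argv[1];o=get_obs();R=np.array(o["tcp_rot"]);e=np.array(o["eef_pos"]);print(o["time"],e,np.degrees(np.arctan2(R[1,0],R[0,0])),o["ft_force"],o["ft_torque"])
out=[]
for n in("scene","side"):
    p,d=read_camera(n);ow,dr,P=cloud(n,d)
    cv2.imwrite(f"pics/{n}{k}.png",p[...,::-1]);np.save(f"{n}{k}.npy",d)
    # rod points: between handle and hook, near rod line, dark
    rel=P-e;a=R[:,0];s=rel@a;t=rel@R[:,1]
    dark=p.max(-1)<120
    m=(d>0)&(s<-65)&(s>-245e-3)&(s<-.065)&(abs(t)<.02)&(abs(rel[...,2]-.015)<.02)&dark
    q=P[m]
    if len(q)>5:
        L=cv2.fitLine(q.astype(np.float32),cv2.DIST_HUBER,0,.01,.01).ravel();L[:3]*=np.sign(L[1])
        print(n,len(q),"dir",L[:3],np.degrees(np.arctan2(L[1],L[0])),"at",L[3:],"s range",s[m].min(),s[m].max(),"t",np.median(t[m]))
    m=(d>0)&(s<-.20)&(s>-.26)&(abs(t)<.025)&(rel[...,2]<.005)&(rel[...,2]>-.05)&dark
    q=P[m]
    if len(q)>3: print(n,"hook",len(q),np.median(q,0),q[:,2].min())
E
python3 see.py 1
python3 - <<'E'
import cv2,numpy as np
a=cv2.imread("pics/scene1.png")[60:340,80:480];b=cv2.imread("pics/side1.png")[110:390,180:480]
c=np.hstack([a,b]);print(c.shape);cv2.imwrite("pics/c1.png",c)
E
```

```text
3.2 [0.51866028 0.07918609 0.12719509] 83.09016458413831 [ 0.58025203  0.53544371 -0.90006986] [ 0.05891608 -0.03001586 -0.02085487]
scene hook 61 [ 0.4934644  -0.14115023  0.11495699] 0.09436294932125444
side hook 13 [ 0.49336881 -0.14409373  0.12468373] 0.117654243894108
(280, 700, 3)
```

View pics/c1.png

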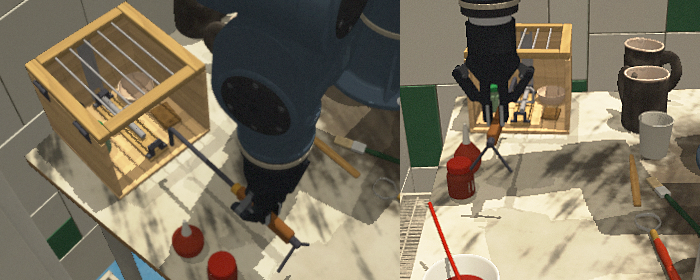

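The crop shows the rod level and lined up with the locker, with its hook at scene crop (170,130), just in front of the open front. I'm pushing it in along -x of the tool, 170 mm.

Emit:
move_arm:
  increments:
    - {"dx": -20, "dy": -1, "dz": 0, "spin": 0, "hand": 1}
    - {"dx": -25, "dy": -0.5, "dz": 0, "spin": 0, "hand": 1}
    - {"dx": -25, "dy": 0, "dz": 0, "spin": 0, "hand": 1}
    - {"dx": -25, "dy": 0, "dz": 0, "spin": 0, "hand": 1}
    - {"dx": -20, "dy": 0, "dz": 0, "spin": 0, "hand": 1}

```text
time: 3.8
eef_pos: [0.5024, -0.0346, 0.1272]
tcp_rot: [[0.117, 0.993, -0.001], [0.993, -0.117, 0.0], [-0.0, -0.001, -1.0]]
ft_force: [0.3, 0.2, -0.5]
opening: 0.0142
grasp_force: 59.2
```

Emit:
move_arm:
  increments:
    - {"dx": -20, "dy": 0, "dz": 0, "spin": 0, "hand": 1}
    - {"dx": -20, "dy": 0, "dz": 0, "spin": 0, "hand": 1}
    - {"dx": -10, "dy": 0, "dz": 0, "spin": 0, "hand": 1}
    - {"dx": -5, "dy": 0, "dz": 0, "spin": 0, "hand": 1}
    - {"dx": 0, "dy": 0, "dz": 0, "spin": 0, "hand": 1}

```text
time: 4.3
eef_pos: [0.4966, -0.0884, 0.1273]
tcp_rot: [[0.118, 0.993, -0.0], [0.993, -0.118, 0.0], [0.0, -0.0, -1.0]]
ft_force: [0.8, 0.1, -1.0]
opening: 0.0138
grasp_force: 59.2
```

```bash
python3 see.py 2
python3 - <<'E'
import cv2,numpy as np
a=cv2.resize(cv2.imread("pics/scene2.png")[60:260,100:320],None,fx=2.5,fy=2.5);b=cv2.resize(cv2.imread("pics/side2.png")[130:250,240:360],None,fx=2,fy=2)
c=np.zeros((500,790,3),np.uint8);c[:,:550]=a;c[:240,550:]=b;cv2.imwrite("pics/c2.png",c)
E
```

```text
4.3 [ 0.49655699 -0.08835095  0.12733158] 83.22802731878264 [ 0.80674937  0.10648875 -1.03918693] [ 0.05872799 -0.0340281   0.02354317]
scene hook 50 [ 0.47176861 -0.30921923  0.11711244] 0.0947050873372357
side hook 21 [ 0.46945735 -0.30950737  0.1010909 ] 0.0940843984243277
```

View pics/c2.png

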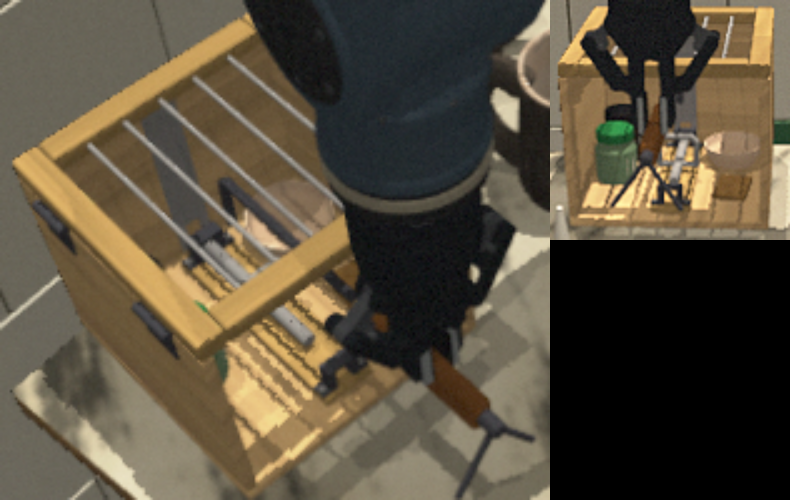

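The hook is inside at about (.471,-.309), roughly 26 mm behind the bail and centred on it to about 1 mm. I'm lowering it.

Emit:
move_arm:
  increments:
    - {"dx": 0, "dy": 1, "dz": 15, "spin": 0, "hand": 1}
    - {"dx": 0, "dy": 0, "dz": 15, "spin": 0, "hand": 1}
    - {"dx": 0, "dy": 0, "dz": 12, "spin": 0, "hand": 1}
    - {"dx": 0, "dy": 0, "dz": 8, "spin": 0, "hand": 1}
    - {"dx": 0, "dy": 0, "dz": 3, "spin": 0, "hand": 1}

```text
time: 4.9
eef_pos: [0.4973, -0.0882, 0.0737]
tcp_rot: [[0.117, 0.993, -0.001], [0.993, -0.117, 0.0], [0.0, -0.001, -1.0]]
ft_force: [0.3, 0.3, -1.4]
opening: 0.0137
grasp_force: 59.2
```

```bash
python3 see.py 3
python3 - <<'E'
import cv2,numpy as np
a=cv2.resize(cv2.imread("pics/scene3.png")[60:260,100:320],None,fx=2.5,fy=2.5);b=cv2.resize(cv2.imread("pics/side3.png")[130:250,240:360],None,fx=2,fy=2)
c=np.zeros((500,790,3),np.uint8);c[:,:550]=a;c[:240,550:]=b;cv2.imwrite("pics/c3.png",c)
E
```

```text
4.9 [ 0.49732221 -0.08820995  0.07368649] 83.26314088085155 [ 0.29141301  0.29612269 -1.40634905] [ 0.04985723 -0.03090792 -0.02015068]
scene hook 76 [ 0.47253814 -0.31093039  0.05132016] 0.026195162217344303
side hook 17 [ 0.47013694 -0.30900172  0.06639328] 0.028482950693540343
```

View pics/c3.png

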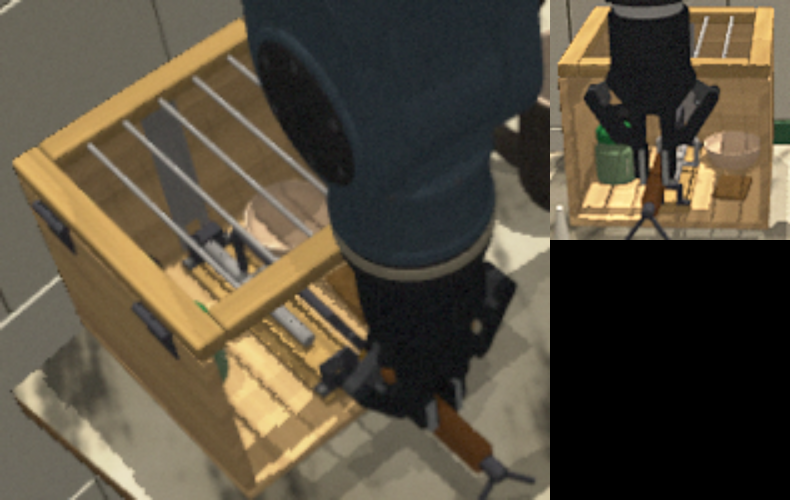

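The hook now hangs behind the bail, with its tip just above the bar at crop (240,270). I'm drawing the bolt.

Emit:
move_arm:
  increments:
    - {"dx": 8, "dy": 0, "dz": 0, "spin": 0, "hand": 1}
    - {"dx": 8, "dy": 0, "dz": 0, "spin": 0, "hand": 1}
    - {"dx": 8, "dy": 0, "dz": 0, "spin": 0, "hand": 1}
    - {"dx": 8, "dy": 0, "dz": 0, "spin": 0, "hand": 1}
    - {"dx": 6, "dy": 0, "dz": 0, "spin": 0, "hand": 1}

```text
time: 5.5
eef_pos: [0.5023, -0.0501, 0.0745]
tcp_rot: [[0.117, 0.993, 0.0], [0.993, -0.117, -0.0], [-0.0, 0.0, -1.0]]
ft_force: [-0.7, -2.9, -0.6]
opening: 0.0141
grasp_force: 59.2
```

Emit:
move_arm:
  increments:
    - {"dx": 5, "dy": 0, "dz": 0, "spin": 0, "hand": 1}
    - {"dx": 5, "dy": 0, "dz": 0, "spin": 0, "hand": 1}
    - {"dx": 3, "dy": 0, "dz": 0, "spin": 0, "hand": 1}

```text
time: 5.8
eef_pos: [0.5038, -0.0375, 0.0744]
tcp_rot: [[0.118, 0.993, 0.0], [0.993, -0.118, -0.0], [-0.0, 0.0, -1.0]]
ft_force: [-1.1, -1.9, -1.2]
opening: 0.0137
grasp_force: 59.2
```

Force is about 2–3 N, so the bolt is moving. I'll continue slowly to the stop.

Emit:
move_arm:
  increments:
    - {"dx": 3, "dy": 0, "dz": 0, "spin": 0, "hand": 1}
    - {"dx": 3, "dy": 0, "dz": 0, "spin": 0, "hand": 1}
    - {"dx": 2, "dy": 0, "dz": 0, "spin": 0, "hand": 1}

```text
time: 6.1
eef_pos: [0.5046, -0.0298, 0.0744]
tcp_rot: [[0.118, 0.993, -0.0], [0.993, -0.118, 0.0], [-0.0, -0.0, -1.0]]
ft_force: [-0.1, -2.2, -0.4]
opening: 0.0139
grasp_force: 59.2
```

Emit:
move_arm:
  increments:
    - {"dx": 2, "dy": 0, "dz": 0, "spin": 0, "hand": 1}
    - {"dx": 1.5, "dy": 0, "dz": 0, "spin": 0, "hand": 1}

```text
time: 6.3
eef_pos: [0.505, -0.0264, 0.0744]
tcp_rot: [[0.118, 0.993, -0.0], [0.993, -0.118, 0.0], [0.0, -0.0, -1.0]]
ft_force: [0.3, -2.0, -1.6]
opening: 0.0141
grasp_force: 59.2
```

Emit:
move_arm:
  increments:
    - {"dx": 1.5, "dy": 0, "dz": 0, "spin": 0, "hand": 1}
    - {"dx": 1.5, "dy": 0, "dz": 0, "spin": 0, "hand": 1}

```text
time: 6.5
eef_pos: [0.5051, -0.0247, 0.0743]
tcp_rot: [[0.118, 0.993, -0.001], [0.993, -0.118, -0.003], [-0.003, -0.0, -1.0]]
ft_force: [-2.8, -17.2, -4.1]
opening: 0.0139
grasp_force: 58.9
```

The force jumped to 17 N after 64 mm of travel, as expected for the stop. Next: back off, lift out and withdraw.

Emit:
move_arm:
  increments:
    - {"dx": -8, "dy": 0, "dz": 0, "spin": 0, "hand": 1}
    - {"dx": -6, "dy": 0, "dz": 0, "spin": 0, "hand": 1}
    - {"dx": 0, "dy": 0, "dz": -10, "spin": 0, "hand": 1}
    - {"dx": 0, "dy": 0, "dz": -15, "spin": 0, "hand": 1}
    - {"dx": 0, "dy": 0, "dz": -15, "spin": 0, "hand": 1}

```text
time: 7.0
eef_pos: [0.5037, -0.0374, 0.1156]
tcp_rot: [[0.118, 0.993, 0.0], [0.993, -0.118, 0.0], [0.0, 0.0, -1.0]]
ft_force: [0.3, 0.2, -0.6]
opening: 0.0139
grasp_force: 59.2
```

Emit:
move_arm:
  increments:
    - {"dx": 0, "dy": 0, "dz": -10, "spin": 0, "hand": 1}
    - {"dx": 0, "dy": 0, "dz": -3, "spin": 0, "hand": 1}
    - {"dx": 0, "dy": 0, "dz": 0, "spin": 0, "hand": 1}

```text
time: 7.3
eef_pos: [0.504, -0.0374, 0.1277]
tcp_rot: [[0.118, 0.993, 0.001], [0.993, -0.118, 0.0], [0.0, 0.001, -1.0]]
ft_force: [-0.8, 0.2, -1.9]
opening: 0.0137
grasp_force: 59.2
```

```bash
python3 see.py 4
python3 - <<'E'
from h import *
p=cv2.imread("pics/scene4.png")
a=cv2.resize(p[60:260,100:320],None,fx=2.5,fy=2.5);b=cv2.resize(cv2.imread("pics/side4.png")[130:250,240:360],None,fx=2,fy=2)
c=np.zeros((500,790,3),np.uint8);c[:,:550]=a;c[:240,550:]=b;cv2.imwrite("pics/c4.png",c)
E
```

```text
7.3 [ 0.50400442 -0.03741303  0.12773484] 83.23710323504484 [-0.76679988  0.18348966 -1.86766758] [ 0.0120418   0.00210033 -0.00147516]
scene hook 38 [ 0.4785721  -0.25864502  0.11911473] 0.0987973087783689
side hook 20 [ 0.47681734 -0.25840861  0.09971756] 0.09330026333761038
```

View pics/c4.png

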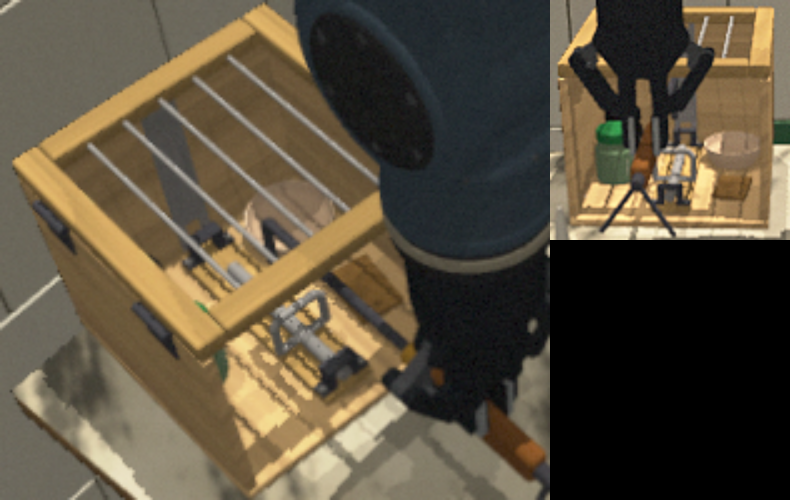

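The bolt is fully forward, its bail at crop (302,320) by the front guide, and the hook is lifted clear. I'm withdrawing the rod.

Emit:
move_arm:
  increments:
    - {"dx": 20, "dy": 0, "dz": 0, "spin": 0, "hand": 1}
    - {"dx": 25, "dy": 0, "dz": 0, "spin": 0, "hand": 1}
    - {"dx": 30, "dy": 0, "dz": 0, "spin": 0, "hand": 1}
    - {"dx": 30, "dy": 0, "dz": 0, "spin": 0, "hand": 1}
    - {"dx": 25, "dy": 0, "dz": 0, "spin": 0, "hand": 1}

```text
time: 7.9
eef_pos: [0.5187, 0.093, 0.1267]
tcp_rot: [[0.117, 0.993, -0.001], [0.993, -0.117, -0.0], [-0.0, -0.001, -1.0]]
ft_force: [0.7, 0.5, -1.0]
opening: 0.0141
grasp_force: 59.2
```

Emit:
move_arm:
  increments:
    - {"dx": 20, "dy": 0, "dz": 0, "spin": 0, "hand": 1}
    - {"dx": 10, "dy": 0, "dz": 0, "spin": 0, "hand": 1}
    - {"dx": 0, "dy": 0, "dz": 0, "spin": 0, "hand": 1}

```text
time: 8.2
eef_pos: [0.5223, 0.1221, 0.1268]
tcp_rot: [[0.116, 0.993, -0.001], [0.993, -0.116, -0.0], [-0.0, -0.001, -1.0]]
ft_force: [0.3, 0.1, -1.9]
opening: 0.0138
grasp_force: 59.2
```

Run:
```python
from plan import *
for n in("scene","side"):
    ow,dr,P=cloud(n,np.load(n+"0.npy"));q=P.reshape(-1,3)
    q=q[(q[:,2]>.01)&(q[:,2]<.2)&(abs(q[:,0]-.455)<.075)&(q[:,1]>-.12)&(q[:,1]<.26)]
    # remove the rod at its initial place
    c=np.array([.418,.173]);a=np.radians(99.8);y=np.array([np.cos(a),np.sin(a)]);s=(q[:,:2]-c)@y;t=(q[:,:2]-c)@np.array([y[1],-y[0]])
    q=q[~((abs(t)<.045)&(s>-.25)&(s<.1))];print(n,len(q),q[::max(1,len(q)//8)].round(3).tolist())
plan([.455,.145,.127],92,4)
```

```text
scene 0 []
side 0 []
now [0.5223 0.1221 0.1268] 83.32 total [-0.0673  0.0229  0.0002] spin -0.1515048978887874
{'dx': np.float64(3.7), 'dy': np.float64(-17.4), 'dz': np.float64(-0.0), 'spin': np.float64(-0.0379)}
{'dx': np.float64(4.4), 'dy': np.float64(-17.2), 'dz': np.float64(-0.0), 'spin': np.float64(-0.0379)}
{'dx': np.float64(5.0), 'dy': np.float64(-17.1), 'dz': np.float64(-0.0), 'spin': np.float64(-0.0379)}
{'dx': np.float64(5.7), 'dy': np.float64(-16.9), 'dz': np.float64(-0.0), 'spin': np.float64(-0.0379)}
```

Emit:
move_arm:
  increments:
    - {"dx": 0, "dy": -15, "dz": 10, "spin": -0.04, "hand": 1}
    - {"dx": 0, "dy": -18, "dz": 15, "spin": -0.04, "hand": 1}
    - {"dx": 0, "dy": -18, "dz": 20, "spin": -0.04, "hand": 1}
    - {"dx": 0, "dy": -12, "dz": 20, "spin": -0.03, "hand": 1}
    - {"dx": 0, "dy": 0, "dz": 12, "spin": 0, "hand": 1}

```text
time: 8.7
eef_pos: [0.4578, 0.1241, 0.0491]
tcp_rot: [[-0.032, 0.999, -0.002], [0.999, 0.032, -0.001], [-0.001, -0.002, -1.0]]
ft_force: [0.2, -0.2, -1.6]
opening: 0.014
grasp_force: 59.2
```

Emit:
move_arm:
  increments:
    - {"dx": 0, "dy": 0, "dz": 6, "spin": 0, "hand": 1}
    - {"dx": 0, "dy": 0, "dz": 3, "spin": 0, "hand": 1}
    - {"dx": 0, "dy": 0, "dz": 2, "spin": 0, "hand": 1}
    - {"dx": 0, "dy": 0, "dz": 2, "spin": 0, "hand": 1}
    - {"dx": 0, "dy": 0, "dz": 0, "spin": 0, "hand": 1}

```text
time: 9.2
eef_pos: [0.4601, 0.1253, 0.0375]
tcp_rot: [[-0.032, 0.999, 0.0], [0.999, 0.032, 0.0], [0.0, 0.0, -1.0]]
ft_force: [-0.0, -0.1, -1.5]
opening: 0.0137
grasp_force: 59.2
```

```bash
python3 see.py 5
```

```text
9.2 [0.46011061 0.125278   0.03750826] 91.82179713199693 [-0.03298027 -0.13466398 -1.5486226 ] [0.04039685 0.01414538 0.00204337]
scene hook 45 [ 0.47004685 -0.09718436  0.01993752] -0.0034460017948862998
```

Emit:
move_arm:
  increments:
    - {"dx": 0, "dy": 0, "dz": 1.5, "spin": 0, "hand": 1}
    - {"dx": 0, "dy": 0, "dz": 1, "spin": 0, "hand": 1}
    - {"dx": 0, "dy": 0, "dz": 1, "spin": 0, "hand": 1}
    - {"dx": 0, "dy": 0, "dz": 0, "spin": 0, "hand": 1}

```text
time: 9.7
eef_pos: [0.4597, 0.1253, 0.0338]
tcp_rot: [[-0.032, 0.999, -0.0], [0.999, 0.032, -0.0], [-0.0, -0.0, -1.0]]
ft_force: [0.3, 0.8, -1.0]
opening: 0.0139
grasp_force: 59.2
```

Emit:
move_arm:
  increments:
    - {"dx": 0, "dy": 0, "dz": 0.5, "spin": 0, "hand": 1}
    - {"dx": 0, "dy": 0, "dz": 0.5, "spin": 0, "hand": 1}
    - {"dx": 0, "dy": 0, "dz": 0, "spin": 0, "hand": 1}

```text
time: 10.0
eef_pos: [0.46, 0.1253, 0.0331]
tcp_rot: [[-0.032, 0.999, 0.0], [0.999, 0.032, -0.0], [-0.0, 0.0, -1.0]]
ft_force: [0.6, -1.0, 1.5]
opening: 0.0134
grasp_force: 59.6
```

Force changed sign, so the rod rests on the table. I'm opening the fingers and rising.

Emit:
move_arm:
  increments:
    - {"dx": 0, "dy": 0, "dz": 0, "spin": 0, "hand": 0.4}
    - {"dx": 0, "dy": 0, "dz": 0, "spin": 0, "hand": 0}
    - {"dx": 0, "dy": 0, "dz": 0, "spin": 0, "hand": -0.5}
    - {"dx": 0, "dy": 0, "dz": 0, "spin": 0, "hand": -1}
    - {"dx": 0, "dy": 0, "dz": 0, "spin": 0, "hand": -1}

```text
time: 10.5
eef_pos: [0.4597, 0.1253, 0.0329]
tcp_rot: [[-0.032, 0.999, -0.0], [0.999, 0.032, -0.0], [-0.0, -0.0, -1.0]]
ft_force: [-0.2, -1.4, -0.0]
opening: 0.0817
grasp_force: 0.0
```

Emit:
move_arm:
  increments:
    - {"dx": 0, "dy": 0, "dz": -10, "spin": 0, "hand": -1}
    - {"dx": 0, "dy": 0, "dz": -30, "spin": 0, "hand": -1}
    - {"dx": 0, "dy": 0, "dz": -40, "spin": 0, "hand": -1}
    - {"dx": 0, "dy": 0, "dz": -40, "spin": 0, "hand": -1}
    - {"dx": 0, "dy": 0, "dz": -20, "spin": 0, "hand": -1}

```text
time: 11.0
eef_pos: [0.4607, 0.1255, 0.177]
tcp_rot: [[-0.032, 0.999, 0.004], [0.999, 0.032, 0.001], [0.001, 0.004, -1.0]]
ft_force: [0.4, 0.2, -0.7]
opening: 0.0858
grasp_force: 0.0
```

```bash
python3 see.py 6
python3 - <<'E'
import cv2,numpy as np
a=cv2.imread("pics/scene6.png")[60:380,80:480];b=cv2.imread("pics/side6.png")[110:430,180:480]
cv2.imwrite("pics/c6.png",np.hstack([a,b]))
E
```

```text
11.0 [0.46073275 0.12554616 0.17695597] 91.83465083791673 [ 0.38810605  0.15127237 -0.68265065] [ 0.01154806 -0.0102557  -0.02080294]
```

View pics/c6.png

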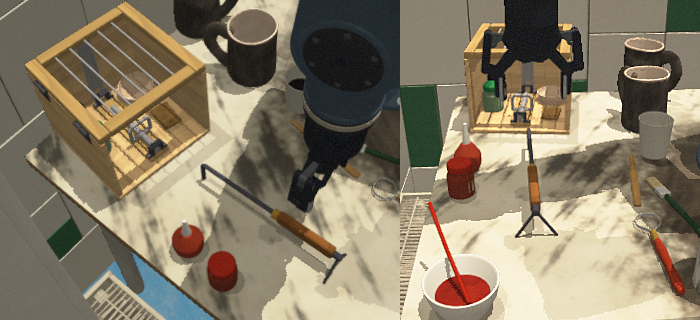

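The rod stands level on its legs (side crop (538,225)) and hook (scene crop (203,172)) in front of the locker. The bolt is at the front guide, and the gripper is clear.

```bash
python3 -c "
from station import *
print(hand_in())"
```

```text
the job is handed in; nothing more can be done
None
```

The bolt is drawn to its stop, only the hook having touched it, and the rod stands on its feet and hook in front of the locker; handed in at about 11 s.

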